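# Close down the clay wheel station

### The arm

A 6-joint arm with a two-finger parallel gripper is mounted at the origin on the work surface. World frame = base frame: x ahead of the robot, y to its left, z up, the work surface at z = 0. Lengths are in m, angles in degrees, forces in N, time in s.
With the tool pointing down it reaches from about 0.375 to 0.9 m from the base axis. Payload 3.1 kg.
Tool frame: the origin (TCP) lies at the very end of the fingers, on their centre line; the grasp point (between the pads) lies bot.grip_point_offset behind it (bot.grip_point_offset is the distance from the TCP to the grasp point, in m); z points along the fingers, y is the line along which they close (so a half turn about z gives the same grasp; the last joint's range is limited). The gripper opens to 87 mm and grips with 3 to 60 N. Pads are 19 mm wide; open, the fingers measure 117 mm over their backs; the gripper's body (75 mm by 190 mm) begins 51 mm behind the grasp point.
Start: joints at [54.803, 30.224, 82.088, -0, 67.689, -10.227], TCP at [0.264, 0.567, 0.223] pointing down, gripper open.
Joint ranges: [-176.69, 176.69], [-43.24, 126.21], [12.49, 139.97], [-82, 262], [0, 151.66], [-163.58, 163.58]. Speed limits (degrees/s): [159.86, 159.86, 180, 180, 180, 180].

### API

Orientations are given as a 3x3 rotation matrix whose columns are the frame's x, y, z axes.
In Python, from rig import bot, viewer, ticket gives the robot as it stands.
- The arm moves only by the tool servo_tool, never from a script. Its argument "targets" is a list of rows, each an object with "offset": the shift along the tool's x, y, z in m, a list of three; "dr": the turn, a rotation vector about the tool's x, y, z in degrees, a list of three. In form: [{"offset": [x, y, z], "dr": [ax, ay, az]}, ...]. A call has 1 to 20 rows; each row is the pose to reach, as a shift and turn from the pose commanded when the call began, along the tool's axes at that moment; what a row does not reach only later rows make up. A row lasts 1/12 s, in which the tool goes at most 41.7 mm and 7.16 degrees, less where a joint would pass 70% of its speed; a pose out of reach is approached as far as the arm can. A call with a gripper value outside its range is refused whole. "gripper" is the gripper command: -1 is fully open, 1 is shut, values between are in proportion, set as the call begins (left out, the last holds). The fingers move at their own pace and stop on an object; the grip force is fixed at half the most. Time passes only in rows, so rows that repeat a pose let the fingers close. It gives the time, the measured TCP pose, the force, the opening and the grip force at its end, in the units of the state.
- bot.read_state(): the state, without advancing time (a new reading comes with each control period).
- viewer.capture(name): name is "scene" or "top" or "wrist"; returns a dict with "color" (420x560x3 uint8, red, green, blue), "camera_matrix" (3x3 intrinsics, pixels), "k1" (the pictures are not rectified: a ray, as slopes to the right and down, at radius r is drawn at 1 + k1 r^2 times it, then the intrinsics apply), "R" (3x3) and "t" (3): a world point X has camera coordinates R X + t. Camera axes: x right, y down, z forward; pixel columns grow to the right and rows downward; lengths in m; the calibration is good to about 2 mm. A picture is of the moment at which its call begins. There is no depth.
- ticket.hand_in(): hands the job in; it is judged then, once.
The state is a dict: "time_s": time; "joint_positions": joint angles; "qvel": joint speeds; "tau": joint torques, N m; "position": TCP position; "tcp_rot": TCP orientation; "force": force on the tool from outside, world axes, zero at the start; "moment": the same for the moment, N m; "opening": opening from 0.0 (shut) to 1.0 (fully open); "grasp_force": force on a finger pad.
Only numpy, scipy, OpenCV 4.12 (cv2) and the standard library are available. Lean on these libraries where they do the work, as an engineer would, in place of code of your own. Each camera call takes 0.05 s, during which the arm holds its last target. There are 200 camera calls.

### The job

Close down the clay station: first push the yellow-knobbed lever on the grey wheel controller fully over to off (towards its red mark), before moving any tool. Then put the two tools that are out of place each back into the rack tray whose label matches the colour of its grip: the blue scraper, which was left in the red tray, and the red beater, which lies among the pots. Lay them flat and fully down in their trays, either way round, without dropping them; leave the green mallet in its tray and do not shift or knock over the pots, the bottle, the bowl or the kiln prop.

Things in the scene. Friction and masses are not known exactly. Their poses are not given: they have to be found in the camera images.
- lever (a joint): isolator lever angle in rad: 0 = fully off (leaning to the controller's -x side, red mark), 1.2 = fully on (leaning to its +x side, green mark), upright at 0.6. It stays where it is left; about 1 N at its knob moves it
- lever_tip (a point): centre of the lever's yellow knob, a ball 26 mm across on a 10 mm steel rod, 80 mm from the hinge axis. The hinge axis is the controller's y direction, 77 mm above the table over the controller's origin
- controller: grey wheel controller, fixed box 100 (x) x 78 (y) x 55 mm tall, origin at the centre of its underside on the table. On top a black lever block 70 x 50 x 25 mm (its top 80 mm above the table) with a steel hinge barrel up to 90 mm above the table. Red mark on its top at -x, green at +x
- rack: wooden rack plinth, fixed, 264 (x) x 272 (y) x 12 mm, origin at the centre of its underside on the table; the three trays stand on it with the same yaw
- beater: wooden clay beater with a red grip, on the table on a newspaper. Its wooden blade, 48 mm wide and 24 mm tall, runs from x = +29 to +85 mm. Lies flat, 170 mm long along its x, 0.2 kg; origin: centre of its underside, near its centre of mass. Grip it across the wooden waist, 28 mm wide, 26 mm tall, x = -29 to +29 mm. Coloured grip: 34 mm wide, x = -29 to -85 mm.
- scraper: clay scraper with a blue grip, at first lying in the red tray. Its steel end, up to 48 mm wide, runs from x = +29 to +85 mm. Lies flat, 170 mm long along its x, 0.2 kg; origin: centre of its underside, near its centre of mass. Grip it across the wooden waist, 28 mm wide, 26 mm tall, x = -29 to +29 mm. Coloured grip: 34 mm wide, x = -29 to -85 mm.
- mallet: mallet with a green grip and black rubber head (48 mm wide, 36 mm tall, x = +32 to +80 mm), already lying in the green tray; leave it there. Lies flat, 170 mm long along its x, 0.2 kg; origin: centre of its underside, near its centre of mass. Grip it across the wooden waist, 28 mm wide, 26 mm tall, x = -29 to +29 mm. Coloured grip: 34 mm wide, x = -29 to -85 mm.
- tray_red: fixed tray with a red label block (28 x 62 x 34 mm) outside its -x end. Origin: centre of underside, 12 mm above the table; x lengthwise. Inside 184 x 60 mm, floor 6 mm above the origin, walls 20 mm above the floor; the side walls cover only the last 40 mm at each end, leaving the middle 100 mm open for fingers. The trays stand 88 mm apart side by side, in any order
- tray_blue: fixed tray with a blue label block (28 x 62 x 34 mm) outside its -x end. Origin: centre of underside, 12 mm above the table; x lengthwise. Inside 184 x 60 mm, floor 6 mm above the origin, walls 20 mm above the floor; the side walls cover only the last 40 mm at each end, leaving the middle 100 mm open for fingers. The trays stand 88 mm apart side by side, in any order
- tray_green: fixed tray with a green label block (28 x 62 x 34 mm) outside its -x end. Origin: centre of underside, 12 mm above the table; x lengthwise. Inside 184 x 60 mm, floor 6 mm above the origin, walls 20 mm above the floor; the side walls cover only the last 40 mm at each end, leaving the middle 100 mm open for fingers. The trays stand 88 mm apart side by side, in any order
- slot_red (a point): centre of the red tray's floor, 18 mm above the table: where the origin of the red tool belongs
- slot_blue (a point): centre of the blue tray's floor, 18 mm above the table: where the origin of the blue tool belongs
- slot_green (a point): centre of the green tray's floor, 18 mm above the table: where the origin of the green tool belongs
- cup_a: upturned terracotta cup, 72 mm across at its rim on the table, 50 mm tall; stands close beside the beater; loose, leave it. Origin at the centre of its underside
- prop: cream kiln prop, a lying bar 110 x 40 x 40 mm (long along its x); lies beside the beater on its other side; loose, leave it. Origin at the centre of its underside
- glaze: white glaze bottle with green cap, 54 mm across, 140 mm tall; stands just beyond the red end of the beater; loose, leave it. Origin at the centre of its underside
- cup_b: upturned terracotta cup, 76 mm across at its rim, 65 mm tall; stands beyond the rack; loose, leave it. Origin at the centre of its underside
- bowl: open terracotta bowl, 100 mm across, 50 mm tall; stands beyond the newspaper; loose, leave it. Origin at the centre of its underside
There are look-alikes about, which are no part of the job. What is shaped like the beater but pink or purple is not meant.

How it is judged:
By the outcome, as a careful person would: the job done as asked, in the order asked, and still so for the second after the job is handed in, with the robot touching nothing.
It also fails if it takes over 69 s, if anything falls off the work surface, if the arm or the gripper's body presses on something with over 40 N, if the wrist force passes 120 N, or if a joint passes its speed limit or range.

## Working session

There is one attempt and no reset: what is moved stays moved. The work goes in short steps, Python scripts to look and compute and a tool call to move; the robot and the scene stay as the last step left them, time stands still between calls to the robot, and variables do not carry over. Pictures are saved under pics/ and viewed, at most 12 in all, crops included, and the job is handed in when it is done.

Besides the shell and the picture viewer there is one more tool, called after "Call:" as name(argument=value, ...), one argument or row to a line, values as JSON. servo_tool: Moves the arm, as the interface text tells. Its arguments: {"type":"object","properties":{"targets":{"type":"array"},"gripper":{"type":"number"}},"required":["targets"]}

```bash
ls; mkdir -p pics; cat > h.py <<'E'
import numpy as np, cv2, sys
from rig import bot, viewer, ticket
def cap(n,f=None):
    d=viewer.capture(n)
    np.savez(f'pics/{f or n}.npz',**{k:np.array(v) for k,v in d.items()})
    cv2.imwrite(f'pics/{f or n}.png',d['color'][:,:,::-1]); return d
def load(f): return dict(np.load(f'pics/{f}.npz'))
def ray(d,u,v):
    K=d['camera_matrix']; x=(u-K[0,2])/K[0,0]; y=(v-K[1,2])/K[1,1]
    rd=np.hypot(x,y); r=rd
    for _ in range(30): r=rd/(1+d['k1']*r*r)
    s=r/rd if rd>0 else 1
    R=d['R']; return -R.T@d['t'], R.T@np.array([x*s,y*s,1])
def pt(d,u,v,z):
    c,r=ray(d,u,v); return c+r*(z-c[2])/r[2]
def px(d,X):
    c=d['R']@np.array(X)+d['t']; a=c[:2]/c[2]; a=a*(1+d['k1']*(a@a))
    K=d['camera_matrix']; return np.array([K[0,0]*a[0]+K[0,2],K[1,1]*a[1]+K[1,2]])
E
python3 - <<'E'
from h import *
for n in('scene','top'):
    d=cap(n,n+'0'); print(n,-d['R'].T@d['t'],d['k1'],d['camera_matrix'][0,0])
s=bot.read_state(); print(s['tcp_rot'],s['position'],s['time_s'],bot.grip_point_offset)
E
```

```text
pics
scene [ 1.14036735 -0.49420585  1.03243965] 0.02180420524724099 518.4615346782577
top [ 0.28104664 -0.04077471  1.55699275] -0.01588623393384847 512.5848146636096
[[-9.06544827e-01  4.22108149e-01 -1.08982821e-03]
 [ 4.22109437e-01  9.06543484e-01 -1.59216728e-03]
 [ 3.15909877e-04 -1.90339778e-03 -9.99998139e-01]] [0.26343472 0.56604822 0.22166895] 0.1 0.0187
```

View pics/top0.png

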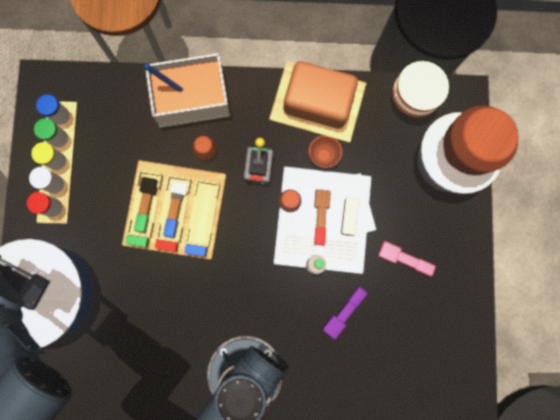

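View pics/scene0.png

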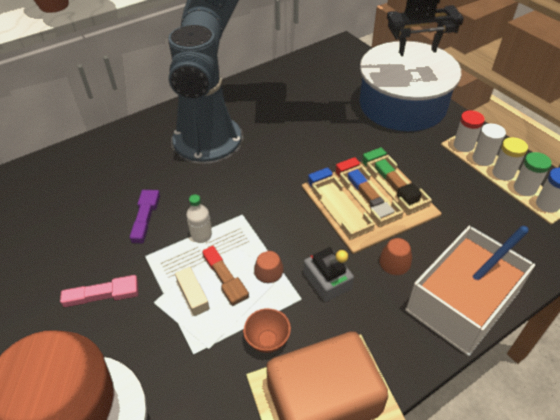

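The top view shows the controller at (258,165) with its knob at (260,142) on the green side and the red mark at (258,178). The trays are green, red and blue from left to right, with labels at (138,240), (166,245) and (197,251). The beater is at (321,217). I'll zoom in for measurements.

```bash
python3 - <<'E'
from h import *
a=cv2.imread('pics/top0.png')
c=np.hstack([a[130:280,115:275],]); c2=a[130:280,240:380]
z=np.hstack([c,c2]); z=z[:, :]
cv2.imwrite('pics/crop0.png',cv2.resize(a[130:280,118:382],None,fx=3,fy=3,interpolation=cv2.INTER_CUBIC))
E
```

```text
(no output)
```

View pics/crop0.png

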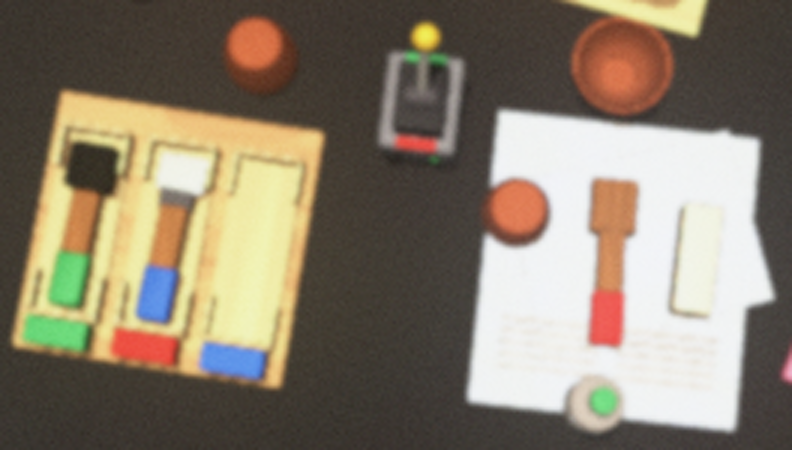

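The crop shows the rack corners at (62,91), (324,130), (281,388) and (13,348). The scraper runs from (186,152) to (155,321), the beater from (614,180) to (606,345), and the knob is at (425,37). Next I'll convert these to world positions.

```bash
python3 - <<'E'
from h import *
d=load('top0'); 
def P(x,y,z): return pt(d,118+(x-1)/3,130+(y-1)/3,z)
def show(n,a): print(n,np.round(a,4))
rk=[P(*c,.012) for c in[(62,91),(324,130),(281,388),(13,348)]]
show('rack',np.array(rk)); c=np.mean(rk,0); show('c',c)
show('sides',[np.linalg.norm(rk[i]-rk[(i+1)%4]) for i in range(4)])
X=(rk[0]+rk[1]-rk[2]-rk[3]);rack_yaw=np.degrees(np.arctan2(X[1],X[0]))
Y=(rk[0]+rk[3]-rk[1]-rk[2]);print('yaw',rack_yaw,np.degrees(np.arctan2(Y[1],Y[0]))-90)
for n,q in dict(g=(57,333),r=(145,347),b=(234,361)).items(): show(n,P(*q,.046))
for n,a,b,z in(('scr',(186,152),(155,321),.04),('beat',(614,180),(606,345),.024)):
    A,B=P(*a,z),P(*b,z); show(n,np.r_[(A+B)/2,np.linalg.norm(A-B),np.degrees(np.arctan2(*(A-B)[1::-1]))])
show('scr waist',P(168,230,.044));show('beat waist',P(610,263,.026))
bx=[P(*c,.055) for c in[(390,52),(464,58),(455,157),(380,150)]]
show('ctrl',np.mean(bx,0));X=bx[0]+bx[1]-bx[2]-bx[3];print(np.degrees(np.arctan2(X[1],X[0])),[np.linalg.norm(bx[i]-bx[(i+1)%4]) for i in range(4)])
show('knob',P(425,37,.12)); show('cupa',P(517,211,.05)); show('prop',P(697,260,.04));show('glaze',P(603,400,.14)); show('bowl',P(622,65,.05))
# knob from both cams
s=load('scene0'); hsv=cv2.cvtColor(s['color'],cv2.COLOR_RGB2HSV)
m=cv2.inRange(hsv,(22,150,120),(34,255,255)); m[:,:325]=0;m[:,360:]=0;m[:240]=0;m[270:]=0
v,u=np.nonzero(m); print(u.mean(),v.mean(),len(u))
c1,r1=ray(d,118+424/3,130+36/3);c2,r2=ray(s,u.mean(),v.mean())
t=np.linalg.lstsq(np.c_[r1,-r2],c2-c1,rcond=None)[0];show('knob3d',[c1+r1*t[0],c2+r2*t[1]])
E
```

```text
rack [[0.6283 0.3494 0.012 ]
 [0.5963 0.0802 0.012 ]
 [0.3326 0.1126 0.012 ]
 [0.3645 0.3819 0.012 ]]
c [0.4804 0.231  0.012 ]
sides [0.2711 0.2657 0.2712 0.2658]
yaw -7.0102397230873565 -6.759598466173458
g [0.3786 0.3306 0.046 ]
r [0.3675 0.2439 0.046 ]
b [0.3565 0.1563 0.046 ]
scr [ 0.4788  0.2257  0.04    0.1714 -7.2739]
beat [ 0.4682 -0.2133  0.024   0.1675 -1.8304]
scr waist [0.4841 0.2279 0.044 ]
beat waist [ 0.4669 -0.2131  0.026 ]
ctrl [ 0.6171 -0.0198  0.055 ]
-3.55956475864258 [np.float64(0.07430093297798934), np.float64(0.1011449052346905), np.float64(0.07473169350324234), np.float64(0.10018708882869813)]
knob [ 0.6682 -0.0212  0.12  ]
cupa [ 0.513  -0.1171  0.05  ]
prop [ 0.4709 -0.2984  0.04  ]
glaze [ 0.326  -0.1959  0.14  ]
bowl [ 0.6649 -0.2192  0.05  ]
341.4945054945055 255.76923076923077 91
knob3d [[ 0.6617 -0.0216  0.1442]
 [ 0.6617 -0.0216  0.1442]]
```

```bash
cat >> h.py <<'E'
def goal(p,yaw):
    "offset/dr to TCP p, tool down, tool y axis at 90+yaw deg in world"
    from scipy.spatial.transform import Rotation as Ro
    s=bot.read_state(); R=np.array(s['tcp_rot'])
    y=np.radians(90+yaw); Y=np.array([np.cos(y),np.sin(y),0]); Z=np.array([0,0,-1.])
    T=np.c_[np.cross(Y,Z),Y,Z]
    if T[:,1]@R[:,1]<0: T[:,:2]*=-1
    off=R.T@(np.array(p)-s['position']); dr=np.degrees(Ro.from_matrix(R.T@T).as_rotvec())
    print('t',round(s['time_s'],2),'at',np.round(s['position'],4),'F',np.round(s['force'],1),'offset',np.round(off,4),'dr',np.round(dr,2))
E
python3 - <<'E'
from h import *
goal([.705,-.022,.22],-3.5); goal([.705,-.022,.135],-3.5)
E
```

```text
t 0.1 at [0.2634 0.566  0.2217] F [-0.7 -0.3 -0.5] offset [-0.6485 -0.3467  0.0021] dr [ -0.1   -0.04 -21.47]
t 0.1 at [0.2634 0.566  0.2217] F [-0.7 -0.3 -0.5] offset [-0.6485 -0.3465  0.0871] dr [ -0.1   -0.04 -21.47]
```

Call:
servo_tool(
  targets=[
    {"offset": [-0.036, -0.019, 0], "dr": [0, 0, -2]},
    {"offset": [-0.072, -0.0385, 0], "dr": [0, 0, -4]},
    {"offset": [-0.108, -0.058, 0], "dr": [0, 0, -6]},
    {"offset": [-0.144, -0.077, 0], "dr": [0, 0, -8]},
    {"offset": [-0.18, -0.096, 0], "dr": [0, 0, -10]},
    {"offset": [-0.216, -0.1155, 0], "dr": [0, 0, -12]},
    {"offset": [-0.252, -0.135, 0], "dr": [0, 0, -14]},
    {"offset": [-0.288, -0.154, 0], "dr": [0, 0, -16]},
    {"offset": [-0.324, -0.173, 0], "dr": [0, 0, -18]},
    {"offset": [-0.36, -0.1925, 0], "dr": [0, 0, -20]},
    {"offset": [-0.396, -0.212, 0], "dr": [0, 0, -21.5]},
    {"offset": [-0.432, -0.231, 0], "dr": [0, 0, -21.5]},
    {"offset": [-0.468, -0.25, 0], "dr": [0, 0, -21.5]},
    {"offset": [-0.504, -0.2695, 0], "dr": [0, 0, -21.5]},
    {"offset": [-0.54, -0.289, 0], "dr": [0, 0, -21.5]},
    {"offset": [-0.576, -0.308, 0], "dr": [0, 0, -21.5]},
    {"offset": [-0.612, -0.327, 0], "dr": [0, 0, -21.5]},
    {"offset": [-0.6485, -0.3465, 0.002], "dr": [0, 0, -21.5]},
    {"offset": [-0.6485, -0.3465, 0.002], "dr": [0, 0, -21.5]},
  ],
  gripper=1,
)

```text
time_s: 1.68
position: [0.7097, -0.0294, 0.2193]
tcp_rot: [[-0.998, 0.067, 0.004], [0.067, 0.998, -0.004], [-0.005, -0.004, -1.0]]
force: [0.7, -0.2, -0.2]
opening: 0.004
grasp_force: 0.0
```

```bash
python3 - <<'E'
from h import *
cap('wrist','w1')
goal([.705,-.022,.135],-3.5); s=bot.read_state(); print(s['opening'],s['joint_positions'])
E
```

```text
t 1.73 at [ 0.7071 -0.0257  0.219 ] F [-0.2  0.7 -0.1] offset [0.0024 0.0036 0.084 ] dr [-0.05  0.01 -0.26]
0.006383392202871109 [-1.10848633e+01  3.70708345e+01  6.91305725e+01 -4.67798038e-02
  7.37803818e+01 -9.73077776e+01]
```

View pics/w1.png

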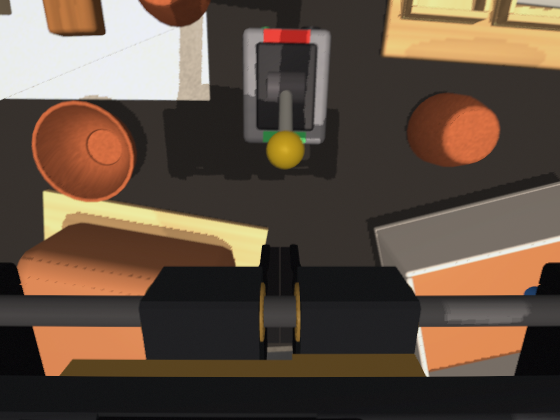

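The wrist view shows the knob at (285,150), in line with the closed fingers at (280,260). I'll lower and push along tool x.

Call:
servo_tool(
  targets=[
    {"offset": [0.002, 0.004, 0.03], "dr": [0, 0, 0]},
    {"offset": [0.002, 0.004, 0.06], "dr": [0, 0, 0]},
    {"offset": [0.002, 0.004, 0.084], "dr": [0, 0, 0]},
    {"offset": [0.002, 0.004, 0.084], "dr": [0, 0, 0]},
    {"offset": [0.015, 0.004, 0.084], "dr": [0, 0, 0]},
    {"offset": [0.03, 0.004, 0.084], "dr": [0, 0, 0]},
    {"offset": [0.045, 0.004, 0.084], "dr": [0, 0, 0]},
    {"offset": [0.06, 0.004, 0.084], "dr": [0, 0, 0]},
    {"offset": [0.075, 0.004, 0.084], "dr": [0, 0, 0]},
    {"offset": [0.09, 0.004, 0.084], "dr": [0, 0, 0]},
    {"offset": [0.1, 0.004, 0.084], "dr": [0, 0, 0]},
    {"offset": [0.105, 0.004, 0.084], "dr": [0, 0, 0]},
    {"offset": [0.108, 0.004, 0.084], "dr": [0, 0, 0]},
    {"offset": [0.108, 0.004, 0.084], "dr": [0, 0, 0]},
  ],
)

```text
time_s: 2.9
position: [0.5999, -0.0102, 0.138]
tcp_rot: [[-0.998, 0.061, 0.005], [0.061, 0.998, 0.0], [-0.005, 0.001, -1.0]]
force: [3.1, 2.5, 0.8]
opening: 0.003
grasp_force: 1.5
```

Call:
servo_tool(
  targets=[
    {"offset": [0.003, -0.004, 0], "dr": [0, 0, 0]},
    {"offset": [0.006, -0.004, 0], "dr": [0, 0, 0]},
    {"offset": [0.006, -0.004, 0], "dr": [0, 0, 0]},
  ],
)

```text
time_s: 3.15
position: [0.5985, -0.0146, 0.1383]
tcp_rot: [[-0.998, 0.062, 0.015], [0.062, 0.998, -0.001], [-0.015, 0.0, -1.0]]
force: [10.6, 3.2, -3.6]
opening: 0.009
grasp_force: 4.8
```

```bash
python3 - <<'E'
from h import *
goal([.59,-.015,.135],-3.5)
E
```

```text
t 3.15 at [ 0.5985 -0.0146  0.1383] F [10.6  3.2 -3.6] offset [ 0.0085 -0.0009  0.0032] dr [ 0.02  0.88 -0.03]
```

Call:
servo_tool(
  targets=[
    {"offset": [-0.02, 0, 0], "dr": [0, 0, 0]},
    {"offset": [-0.03, 0, -0.04], "dr": [0, 0, 0]},
    {"offset": [-0.03, 0, -0.08], "dr": [0, 0, 0]},
    {"offset": [-0.03, 0, -0.08], "dr": [0, 0, 0]},
  ],
)

```text
time_s: 3.48
position: [0.6269, -0.0173, 0.224]
tcp_rot: [[-0.998, 0.06, 0.013], [0.06, 0.998, -0.003], [-0.013, -0.003, -1.0]]
force: [2.1, 0.2, 1.0]
opening: 0.003
grasp_force: 0.0
```

```bash
python3 - <<'E'
from h import *
d=cap('wrist','w2'); s=cap('scene','s2')
def yel(d,hi=(34,255,255)):
    h=cv2.cvtColor(d['color'],cv2.COLOR_RGB2HSV); m=cv2.inRange(h,(18,150,90),hi)
    n,l,st,c=cv2.connectedComponentsWithStats(m); return [(np.round(c[i],1).tolist(),int(st[i,4])) for i in range(1,n) if st[i,4]>25]
print(yel(d)); print(yel(s))
H=np.array([.616,-.02,.077]); y=np.radians(-3.5)
for a in(0,.1,.2): 
    th=a-.6; X=H+.08*np.array([np.sin(th)*np.cos(y),np.sin(th)*np.sin(y),np.cos(th)]); print(a,X.round(4),px(d,X).round(1),px(s,X).round(1))
goal([.479,.228,.15],-7)
E
```

```text
[([277.8, 142.8], 1055), ([261.3, 314.4], 175), ([297.5, 314.6], 196)]
[([512.0, 150.6], 119), ([319.4, 229.1], 87)]
0 [ 0.5709 -0.0172  0.143 ] [273.5 133.4] [317.2 228.3]
0.1 [ 0.5777 -0.0177  0.1472] [273.5 144. ] [319.  229.1]
0.2 [ 0.5849 -0.0181  0.1507] [273.4 155.2] [320.9 230.3]
t 3.58 at [ 0.6225 -0.0165  0.2185] F [-1.1 -0.2 -1.1] offset [0.1582 0.2355 0.0679] dr [-0.05  0.16  3.55]
```

View pics/w2.png

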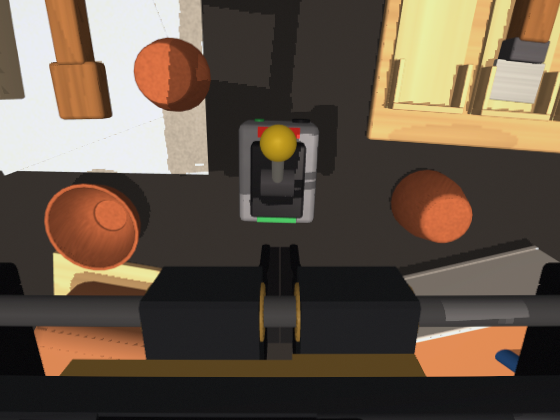

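The knob is now at (278,143), over the red mark. I'll check its angle against the controller more closely.

```bash
python3 - <<'E'
from h import *
w=load('w2');s=load('s2');w1=load('w1')
for d,cs in((w,[(242,121),(318,123),(314,221),(239,220)]),(w1,[(245,29),(330,30),(328,142),(245,142)])):
    b=np.array([pt(d,*c,.055) for c in cs]); print(b.mean(0),[round(np.linalg.norm(b[i]-b[(i+1)%4]),4) for i in range(4)])
def tri(w,a,s,b):
    c1,r1=ray(w,*a);c2,r2=ray(s,*b);t=np.linalg.lstsq(np.c_[r1,-r2],c2-c1,rcond=None)[0];print('tri',c1+r1*t[0],c2+r2*t[1])
tri(w,(277.8,142.8),s,(319.4,229.1))
tri(w1,(285,150),load('scene0'),(341.5,255.8))
print('arc',[ (a,(.08*np.sin(a-.6)).round(4),(.077+.08*np.cos(a-.6)).round(4)) for a in (0,.1,1.1,1.2)])
E
```

```text
[ 0.62009541 -0.01748471  0.055     ] [np.float64(0.0718), np.float64(0.099), np.float64(0.0776), np.float64(0.1)]
[ 0.6222789 -0.0162318  0.055    ] [np.float64(0.0735), np.float64(0.0963), np.float64(0.0787), np.float64(0.0971)]
tri [ 0.57737586 -0.01463762  0.14490316] [ 0.57671807 -0.0155568   0.1448252 ]
tri [ 0.66393111 -0.02168345  0.14671246] [ 0.66302555 -0.02286648  0.14657096]
arc [(0, np.float64(-0.0452), np.float64(0.143)), (0.1, np.float64(-0.0384), np.float64(0.1472)), (1.1, np.float64(0.0384), np.float64(0.1472)), (1.2, np.float64(0.0452), np.float64(0.143))]
```

Call:
servo_tool(
  targets=[
    {"offset": [0, 0, 0.04], "dr": [0, 0, 0]},
    {"offset": [0, 0, 0.075], "dr": [0, 0, 0]},
    {"offset": [0, 0, 0.087], "dr": [0, 0, 0]},
    {"offset": [0, 0, 0.087], "dr": [0, 0, 0]},
    {"offset": [0.01, 0, 0.087], "dr": [0, 0, 0]},
    {"offset": [0.02, 0, 0.087], "dr": [0, 0, 0]},
    {"offset": [0.025, 0, 0.087], "dr": [0, 0, 0]},
    {"offset": [0.028, 0, 0.087], "dr": [0, 0, 0]},
    {"offset": [0.031, 0, 0.087], "dr": [0, 0, 0]},
    {"offset": [0.034, 0, 0.087], "dr": [0, 0, 0]},
    {"offset": [0.034, 0, 0.087], "dr": [0, 0, 0]},
  ],
)

```text
time_s: 4.5
position: [0.598, -0.016, 0.1325]
tcp_rot: [[-0.998, 0.062, 0.024], [0.061, 0.998, -0.004], [-0.024, -0.002, -1.0]]
force: [15.2, 0.5, -7.5]
opening: 0.003
grasp_force: 7.6
```

Held at x = 0.598 under 15 N, so the lever is on its stop. Retreating.

Call:
servo_tool(
  targets=[
    {"offset": [-0.025, 0, 0], "dr": [0, 0, 0]},
    {"offset": [-0.03, 0, -0.04], "dr": [0, 0, 0]},
    {"offset": [-0.03, 0, -0.075], "dr": [0, 0, 0]},
    {"offset": [-0.03, 0, -0.075], "dr": [0, 0, 0]},
  ],
  gripper=-1,
)

```text
time_s: 4.83
position: [0.623, -0.017, 0.2121]
tcp_rot: [[-0.998, 0.06, 0.014], [0.06, 0.998, -0.003], [-0.014, -0.002, -1.0]]
force: [1.0, -0.1, 1.4]
opening: 0.227
grasp_force: 0.0
```

```bash
python3 - <<'E'
from h import *
w=cap('wrist','w3');s=cap('scene','s3')
for d in(w,s):
    h=cv2.cvtColor(d['color'],cv2.COLOR_RGB2HSV); m=cv2.inRange(h,(18,150,90),(34,255,255))
    n,l,st,c=cv2.connectedComponentsWithStats(m); print([(np.round(c[i],1).tolist(),int(st[i,4])) for i in range(1,n) if st[i,4]>60])
goal([.479,.228,.2],-7)
E
```

```text
[([277.5, 151.1], 1151), ([224.1, 315.4], 234), ([334.6, 315.5], 235)]
[([512.0, 150.7], 119), ([319.4, 229.1], 89)]
t 4.93 at [ 0.619  -0.0163  0.2074] F [-0.3  0.  -0.4] offset [0.1546 0.2354 0.0064] dr [-0.04  0.29  3.54]
```

The knob's scene pixel hasn't changed, which confirms the lever is at its off stop. On to the scraper.

Call:
servo_tool(
  targets=[
    {"offset": [0.02, 0.031, 0], "dr": [0, 0, 1]},
    {"offset": [0.04, 0.06, 0], "dr": [0, 0, 2]},
    {"offset": [0.06, 0.09, 0], "dr": [0, 0, 3]},
    {"offset": [0.08, 0.12, 0], "dr": [0, 0, 3.5]},
    {"offset": [0.1, 0.15, 0], "dr": [0, 0, 3.5]},
    {"offset": [0.12, 0.18, 0], "dr": [0, 0.3, 3.5]},
    {"offset": [0.14, 0.21, 0.005], "dr": [0, 0.3, 3.5]},
    {"offset": [0.155, 0.235, 0.006], "dr": [0, 0.3, 3.5]},
    {"offset": [0.155, 0.235, 0.006], "dr": [0, 0.3, 3.5]},
    {"offset": [0.155, 0.235, 0.006], "dr": [0, 0.3, 3.5]},
    {"offset": [0.155, 0.235, 0.006], "dr": [0, 0.3, 3.5]},
  ],
)

```text
time_s: 5.85
position: [0.4768, 0.2277, 0.1983]
tcp_rot: [[-0.993, 0.121, -0.006], [0.121, 0.993, -0.0], [0.006, -0.001, -1.0]]
force: [0.0, -0.7, 0.1]
opening: 0.994
grasp_force: 0.0
```

```bash
python3 - <<'E'
from h import *
d=cap('wrist','w4'); goal([.479,.228,.021],-7)
for n,X in dict(scr=(.479,.2265,.044),slotb=(.4698,.1437,.018)).items(): print(n,px(d,X))
E
```

```text
t 5.9 at [0.4773 0.2273 0.1984] F [ 1.  -0.2 -0.8] offset [-0.0025  0.0011  0.1774] dr [-0.04 -0.31  0.  ]
scr [277.39876668 189.28154062]
slotb [196.93816066 183.72883037]
```

View pics/w4.png

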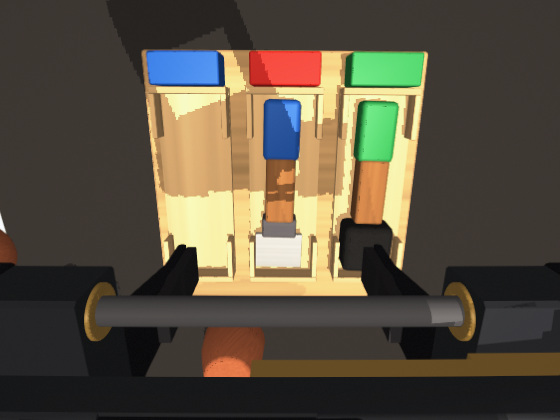

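The wrist view shows the scraper waist from (283,160) to (280,217), the red tray's end walls centred at (285,90) and (283,279), and the blue tray empty with its ends at (189.5,90) and (197.5,279).

```bash
python3 - <<'E'
from h import *
d=load('w4')
a,b=pt(d,283,160,.042),pt(d,280,217,.042); print('waist',(a+b)/2,np.linalg.norm(a-b),np.degrees(np.arctan2(*(b-a)[1::-1])))
for n,(p,q) in dict(red=((285,90),(283,279)),blue=((189.5,90),(197.5,279))).items():
    a,b=pt(d,*p,.038),pt(d,*q,.038);print(n,a,b,(a+b)/2,np.linalg.norm(a-b),np.degrees(np.arctan2(*(b-a)[1::-1])))
for n,q in dict(r=(285,67),b=(186,68),g=(385,70)).items(): print(n,pt(d,*q,.046))
E
```

```text
waist [0.47992569 0.23032478 0.042     ] 0.05682142922661878 -9.738318363260966
red [0.38990552 0.24431558 0.038     ] [0.57895162 0.22015205 0.038     ] [0.48442857 0.23223381 0.038     ] 0.19058411534046407 -7.283946793839241
blue [0.37944846 0.15901202 0.038     ] [0.5680951  0.12982522 0.038     ] [0.47377178 0.14441862 0.038     ] 0.19089113357066181 -8.794883942863223
r [0.37135667 0.24635875 0.046     ]
b [0.36173902 0.16148879 0.046     ]
g [0.38402533 0.33188285 0.046     ]
```

Call:
servo_tool(
  targets=[
    {"offset": [-0.0024, 0.003, 0.035], "dr": [0, 0, 1]},
    {"offset": [-0.0024, 0.003, 0.07], "dr": [0, 0, 1]},
    {"offset": [-0.0024, 0.003, 0.105], "dr": [0, 0, 1]},
    {"offset": [-0.0024, 0.003, 0.13], "dr": [0, 0, 1]},
    {"offset": [-0.0024, 0.003, 0.15], "dr": [0, 0, 1]},
    {"offset": [-0.0024, 0.003, 0.15], "dr": [0, 0, 1]},
    {"offset": [-0.0024, 0.003, 0.15], "dr": [0, 0, 1]},
  ],
)

```text
time_s: 6.48
position: [0.4792, 0.2295, 0.0477]
tcp_rot: [[-0.99, 0.141, -0.008], [0.141, 0.99, -0.0], [0.007, -0.001, -1.0]]
force: [0.7, 0.3, 0.4]
opening: 1.001
grasp_force: 0.0
```

```bash
python3 - <<'E'
from h import *
goal([.480,.230,.022],-8)
E
```

```text
t 6.48 at [0.4792 0.2295 0.0477] F [0.7 0.3 0.4] offset [-0.001   0.0007  0.0257] dr [-0.07 -0.43 -0.09]
```

Call:
servo_tool(
  targets=[
    {"offset": [0, 0, 0.012], "dr": [0, -0.4, 0]},
    {"offset": [0, 0, 0.024], "dr": [0, -0.4, 0]},
    {"offset": [0, 0, 0.024], "dr": [0, -0.4, 0]},
    {"offset": [0, 0, 0.024], "dr": [0, -0.4, 0]},
  ],
)

```text
time_s: 6.82
position: [0.48, 0.2305, 0.0257]
tcp_rot: [[-0.99, 0.139, 0.003], [0.139, 0.99, -0.0], [-0.003, 0.0, -1.0]]
force: [0.7, -0.4, 1.4]
opening: 1.001
grasp_force: 0.0
```

Call:
servo_tool(
  targets=[
    {"offset": [0, 0, 0], "dr": [0, 0, 0]},
    {"offset": [0, 0, 0], "dr": [0, 0, 0]},
    {"offset": [0, 0, 0], "dr": [0, 0, 0]},
    {"offset": [0, 0, 0], "dr": [0, 0, 0]},
    {"offset": [0, 0, 0], "dr": [0, 0, 0]},
    {"offset": [0, 0, 0], "dr": [0, 0, 0]},
    {"offset": [0, 0, 0], "dr": [0, 0, 0]},
    {"offset": [0, 0, 0], "dr": [0, 0, 0]},
    {"offset": [0, 0, 0], "dr": [0, 0, 0]},
  ],
  gripper=1,
)

```text
time_s: 7.57
position: [0.4789, 0.2308, 0.0245]
tcp_rot: [[-0.99, 0.139, 0.002], [0.139, 0.99, -0.001], [-0.002, -0.0, -1.0]]
force: [-0.3, 1.0, -0.7]
opening: 0.404
grasp_force: 0.0
```

Call:
servo_tool(
  targets=[
    {"offset": [0, 0, 0], "dr": [0, 0, 0]},
    {"offset": [0, 0, 0], "dr": [0, 0, 0]},
    {"offset": [0, 0, 0], "dr": [0, 0, 0]},
    {"offset": [0, 0, 0], "dr": [0, 0, 0]},
    {"offset": [0, 0, 0], "dr": [0, 0, 0]},
    {"offset": [0, 0, 0], "dr": [0, 0, 0]},
  ],
)

```text
time_s: 8.07
position: [0.4788, 0.2307, 0.0245]
tcp_rot: [[-0.99, 0.139, 0.001], [0.139, 0.99, -0.001], [-0.001, -0.0, -1.0]]
force: [0.7, -1.2, 0.5]
opening: 0.319
grasp_force: 30.0
```

```bash
python3 - <<'E'
from h import *
goal([.473,.1435,.09],-7.5)
E
```

```text
t 8.07 at [0.4788 0.2307 0.0245] F [ 0.7 -1.2  0.5] offset [-0.0065 -0.0872 -0.0655] dr [-0.02  0.08 -0.47]
```

Call:
servo_tool(
  targets=[
    {"offset": [0, 0, -0.015], "dr": [0, 0, 0]},
    {"offset": [0, 0, -0.035], "dr": [0, 0, 0]},
    {"offset": [0, 0, -0.06], "dr": [0, 0, 0]},
    {"offset": [0, -0.01, -0.065], "dr": [0, 0, 0]},
    {"offset": [-0.002, -0.03, -0.065], "dr": [0, 0, -0.5]},
    {"offset": [-0.004, -0.055, -0.065], "dr": [0, 0, -0.5]},
    {"offset": [-0.0065, -0.077, -0.065], "dr": [0, 0, -0.5]},
    {"offset": [-0.0065, -0.087, -0.065], "dr": [0, 0, -0.5]},
    {"offset": [-0.0065, -0.087, -0.065], "dr": [0, 0, -0.5]},
    {"offset": [-0.0065, -0.087, -0.065], "dr": [0, 0, -0.5]},
    {"offset": [-0.0065, -0.087, -0.065], "dr": [0, 0, -0.5]},
  ],
)

```text
time_s: 8.98
position: [0.4732, 0.1442, 0.0893]
tcp_rot: [[-0.991, 0.13, 0.002], [0.13, 0.991, -0.0], [-0.002, 0.0, -1.0]]
force: [0.2, 0.5, -2.5]
opening: 0.322
grasp_force: 30.0
```

```bash
python3 - <<'E'
from h import *
d=cap('wrist','w5'); goal([.473,.1435,.0245],-7.5)
E
```

```text
t 9.03 at [0.4732 0.1444 0.0894] F [ 0.1 -0.1 -2.8] offset [ 0.0002 -0.001   0.0649] dr [0.   0.1  0.06]
```

View pics/w5.png

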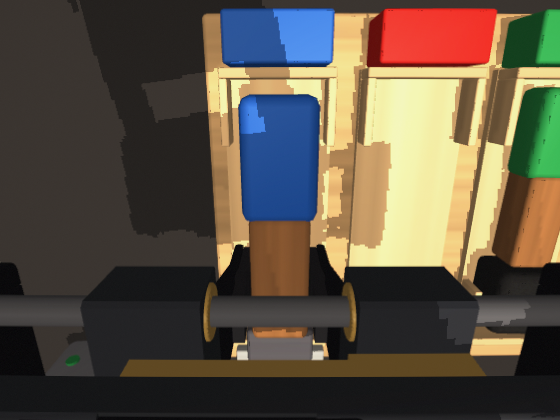

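The scraper is held square: its grip end is at (280,95), and the blue tray's end wall runs (218–337, 72), centred at 277.5. Checking the lengthwise fit next.

```bash
python3 - <<'E'
from h import *
d=load('w5'); A=pt(d,280,96,.105); B=pt(d,277.5,78,.038); u=np.array([np.cos(np.radians(-7)),np.sin(np.radians(-7)),0])
print(A,B,(A-B)@u, 'lat',(A-B)@np.array([-u[1],u[0],0]), pt(d,218,72,.038)-pt(d,337,72,.038))
E
```

```text
[0.39215541 0.1562073  0.105     ] [0.38189975 0.15619903 0.038     ] 0.01017820992631727 lat 0.0012580514317490023 [-0.00908219 -0.06925907  0.        ]
```

Call:
servo_tool(
  targets=[
    {"offset": [0.002, -0.001, 0.02], "dr": [0, 0, 0]},
    {"offset": [0.002, -0.001, 0.038], "dr": [0, 0, 0]},
    {"offset": [0.002, -0.001, 0.05], "dr": [0, 0, 0]},
    {"offset": [0.002, -0.001, 0.058], "dr": [0, 0, 0]},
    {"offset": [0.002, -0.001, 0.062], "dr": [0, 0, 0]},
    {"offset": [0.002, -0.001, 0.064], "dr": [0, 0, 0]},
    {"offset": [0.002, -0.001, 0.065], "dr": [0, 0, 0]},
    {"offset": [0.002, -0.001, 0.065], "dr": [0, 0, 0]},
    {"offset": [0.002, -0.001, 0.065], "dr": [0, 0, 0]},
  ],
)

```text
time_s: 9.78
position: [0.4716, 0.1431, 0.0251]
tcp_rot: [[-0.992, 0.13, 0.003], [0.13, 0.992, -0.0], [-0.003, -0.0, -1.0]]
force: [-0.0, -1.0, -2.5]
opening: 0.321
grasp_force: 30.0
```

Call:
servo_tool(
  targets=[
    {"offset": [0, 0, 0.001], "dr": [0, 0, 0]},
    {"offset": [0, 0, 0.0015], "dr": [0, 0, 0]},
    {"offset": [0, 0, 0.0015], "dr": [0, 0, 0]},
  ],
)

```text
time_s: 10.03
position: [0.4718, 0.143, 0.0244]
tcp_rot: [[-0.991, 0.13, 0.004], [0.13, 0.992, -0.0], [-0.004, 0.0, -1.0]]
force: [-1.1, 0.1, 6.6]
opening: 0.321
grasp_force: 30.0
```

Contact. Releasing slowly to partly open, then up.

Call:
servo_tool(
  targets=[
    {"offset": [0, 0, 0], "dr": [0, 0, 0]},
    {"offset": [0, 0, 0], "dr": [0, 0, 0]},
    {"offset": [0, 0, 0], "dr": [0, 0, 0]},
    {"offset": [0, 0, 0], "dr": [0, 0, 0]},
    {"offset": [0, 0, 0], "dr": [0, 0, 0]},
    {"offset": [0, 0, 0], "dr": [0, 0, 0]},
    {"offset": [0, 0, -0.02], "dr": [0, 0, 0]},
    {"offset": [0, 0, -0.055], "dr": [0, 0, 0]},
    {"offset": [0, 0, -0.09], "dr": [0, 0, 0]},
    {"offset": [0, 0, -0.13], "dr": [0, 0, 0]},
    {"offset": [0, 0, -0.17], "dr": [0, 0, 0]},
    {"offset": [0, 0, -0.18], "dr": [0, 0, 0]},
  ],
  gripper=0.2,
)

```text
time_s: 11.03
position: [0.474, 0.1434, 0.2087]
tcp_rot: [[-0.991, 0.13, 0.012], [0.13, 0.992, 0.0], [-0.012, 0.002, -1.0]]
force: [1.0, -0.1, 0.4]
opening: 0.404
grasp_force: 0.0
```

```bash
python3 - <<'E'
from h import *
cap('wrist','w6'); goal([.468,-.2132,.2],-2); print(bot.read_state()['opening'])
E
```

```text
t 11.08 at [0.4741 0.1434 0.2084] F [1.9 0.2 1.1] offset [-0.04   -0.3544  0.0082] dr [ 0.07  0.73 -5.45]
0.4004454198431234
```

View pics/w6.png

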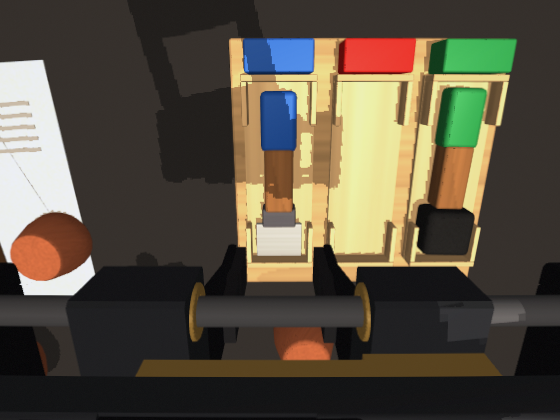

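The scraper is flat in the blue tray, with its grip at (278,120) and its steel end at (279,238) inside the walls. Now the beater.

Call:
servo_tool(
  targets=[
    {"offset": [-0.004, -0.035, 0], "dr": [0, 0.7, -1]},
    {"offset": [-0.008, -0.07, 0], "dr": [0, 0.7, -2]},
    {"offset": [-0.012, -0.105, 0], "dr": [0, 0.7, -3]},
    {"offset": [-0.016, -0.14, 0], "dr": [0, 0.7, -4]},
    {"offset": [-0.02, -0.175, 0], "dr": [0, 0.7, -5]},
    {"offset": [-0.024, -0.21, 0], "dr": [0, 0.7, -5.5]},
    {"offset": [-0.028, -0.245, 0], "dr": [0, 0.7, -5.5]},
    {"offset": [-0.032, -0.28, 0], "dr": [0, 0.7, -5.5]},
    {"offset": [-0.036, -0.315, 0.004], "dr": [0, 0.7, -5.5]},
    {"offset": [-0.039, -0.34, 0.008], "dr": [0, 0.7, -5.5]},
    {"offset": [-0.04, -0.354, 0.008], "dr": [0, 0.7, -5.5]},
    {"offset": [-0.04, -0.354, 0.008], "dr": [0, 0.7, -5.5]},
    {"offset": [-0.04, -0.354, 0.008], "dr": [0, 0.7, -5.5]},
    {"offset": [-0.04, -0.354, 0.008], "dr": [0, 0.7, -5.5]},
  ],
  gripper=-0.3,
)

```text
time_s: 12.25
position: [0.4639, -0.2112, 0.1948]
tcp_rot: [[-0.999, 0.034, -0.012], [0.034, 0.999, 0.002], [0.012, 0.002, -1.0]]
force: [-1.0, 0.2, -1.0]
opening: 0.651
grasp_force: 0.0
```

```bash
python3 - <<'E'
from h import *
cap('wrist','w7'); goal([.468,-.2132,.05],-2); print(bot.read_state()['opening'])
E
```

```text
t 12.3 at [ 0.4641 -0.2111  0.195 ] F [-0.3  0.3  0.9] offset [-0.0057 -0.0022  0.145 ] dr [ 0.09 -0.67  0.12]
0.6569429296459972
```

View pics/w7.png

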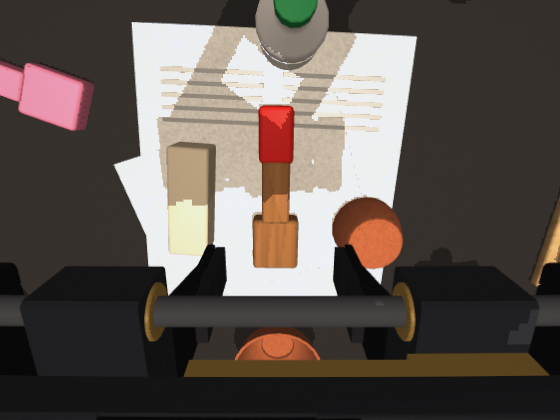

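The wrist view shows the beater waist from (277,163) to (275.5,217). The prop's right edge is at x ≈ 214 and the cup's left edge at x ≈ 333, v ≈ 230.

```bash
python3 - <<'E'
from h import *
d=load('w7');a,b=pt(d,277,163,.024),pt(d,275.5,217,.024); c=(a+b)/2; print('waist',c,np.linalg.norm(a-b),np.degrees(np.arctan2(*(b-a)[1::-1])))
a,b=pt(d,276,107,.026),pt(d,275,266,.02);print(a,b,(a+b)/2)
print('prop',pt(d,215,150,.04),pt(d,211,253,.04),'cup',pt(d,333,228,.0))
goal([c[0],c[1],.05],-2.2)
E
```

```text
waist [ 0.47077113 -0.21333551  0.024     ] 0.05625198763990159 -3.610767458831828
[ 0.38949171 -0.21060654  0.026     ] [ 0.55677293 -0.21781966  0.02      ] [ 0.47313232 -0.2142131   0.023     ]
prop [ 0.42578883 -0.26852754  0.04      ] [ 0.5298032  -0.28177158  0.04      ] cup [ 0.52222292 -0.1517751   0.        ]
t 12.3 at [ 0.4641 -0.2111  0.195 ] F [-0.3  0.3  0.9] offset [-0.0084 -0.0022  0.1449] dr [ 0.09 -0.67  0.32]
```

Call:
servo_tool(
  targets=[
    {"offset": [-0.008, -0.0025, 0.03], "dr": [0, -0.7, 0.6]},
    {"offset": [-0.008, -0.0025, 0.065], "dr": [0, -0.7, 0.6]},
    {"offset": [-0.008, -0.0025, 0.1], "dr": [0, -0.7, 0.6]},
    {"offset": [-0.008, -0.0025, 0.13], "dr": [0, -0.7, 0.6]},
    {"offset": [-0.008, -0.0025, 0.145], "dr": [0, -0.7, 0.6]},
    {"offset": [-0.008, -0.0025, 0.145], "dr": [0, -0.7, 0.6]},
    {"offset": [-0.008, -0.0025, 0.145], "dr": [0, -0.7, 0.6]},
  ],
)

```text
time_s: 12.88
position: [0.4707, -0.2142, 0.0498]
tcp_rot: [[-0.999, 0.043, 0.0], [0.043, 0.999, 0.001], [-0.0, 0.001, -1.0]]
force: [0.1, 0.5, 0.9]
opening: 0.649
grasp_force: 0.0
```

```bash
python3 - <<'E'
from h import *
goal([.4705,-.2136,.007],-2.5)
E
```

```text
t 12.88 at [ 0.4707 -0.2142  0.0498] F [0.1 0.5 0.9] offset [0.0002 0.0005 0.0428] dr [0.08 0.   0.04]
```

Call:
servo_tool(
  targets=[
    {"offset": [0, 0.0005, 0.02], "dr": [0, 0, 0]},
    {"offset": [0, 0.0005, 0.035], "dr": [0, 0, 0]},
    {"offset": [0, 0.0005, 0.042], "dr": [0, 0, 0]},
    {"offset": [0, 0.0005, 0.042], "dr": [0, 0, 0]},
    {"offset": [0, 0.0005, 0.042], "dr": [0, 0, 0]},
  ],
)

```text
time_s: 13.3
position: [0.4717, -0.2154, 0.0092]
tcp_rot: [[-0.999, 0.044, 0.003], [0.044, 0.999, -0.001], [-0.003, -0.001, -1.0]]
force: [-0.4, 0.0, 0.2]
opening: 0.651
grasp_force: 0.0
```

Call:
servo_tool(
  targets=[
    {"offset": [0, 0, 0], "dr": [0, 0, 0]},
    {"offset": [0, 0, 0], "dr": [0, 0, 0]},
    {"offset": [0, 0, 0], "dr": [0, 0, 0]},
    {"offset": [0, 0, 0], "dr": [0, 0, 0]},
    {"offset": [0, 0, 0], "dr": [0, 0, 0]},
    {"offset": [0, 0, 0], "dr": [0, 0, 0]},
    {"offset": [0, 0, 0], "dr": [0, 0, 0]},
    {"offset": [0, 0, 0], "dr": [0, 0, 0]},
    {"offset": [0, 0, 0], "dr": [0, 0, 0]},
    {"offset": [0, 0, 0], "dr": [0, 0, 0]},
    {"offset": [0, 0, 0], "dr": [0, 0, 0]},
  ],
  gripper=1,
)

```text
time_s: 14.22
position: [0.4711, -0.2154, 0.0084]
tcp_rot: [[-0.999, 0.045, 0.002], [0.045, 0.999, -0.0], [-0.002, -0.0, -1.0]]
force: [-1.0, 0.5, 5.6]
opening: 0.32
grasp_force: 30.0
```

```bash
python3 - <<'E'
from h import *
goal([.4825,.231,.2],-7.3)
E
```

```text
t 14.22 at [ 0.4711 -0.2154  0.0084] F [-1.   0.5  5.6] offset [ 0.0082  0.4465 -0.1917] dr [-0.    0.12  4.73]
```

Call:
servo_tool(
  targets=[
    {"offset": [0, 0, -0.01], "dr": [0, 0, 0]},
    {"offset": [0, 0, -0.03], "dr": [0, 0, 0]},
    {"offset": [0, 0, -0.06], "dr": [0, 0, 0]},
    {"offset": [0, 0, -0.095], "dr": [0, 0, 0]},
    {"offset": [0, 0, -0.13], "dr": [0, 0, 0]},
    {"offset": [0, 0.02, -0.15], "dr": [0, 0, 1]},
    {"offset": [0.001, 0.055, -0.16], "dr": [0, 0, 2]},
    {"offset": [0.002, 0.09, -0.16], "dr": [0, 0, 3]},
    {"offset": [0.003, 0.125, -0.16], "dr": [0, 0, 4]},
    {"offset": [0.004, 0.16, -0.16], "dr": [0, 0, 4.7]},
    {"offset": [0.005, 0.195, -0.16], "dr": [0, 0, 4.7]},
    {"offset": [0.006, 0.23, -0.16], "dr": [0, 0, 4.7]},
    {"offset": [0.007, 0.265, -0.16], "dr": [0, 0, 4.7]},
    {"offset": [0.008, 0.3, -0.16], "dr": [0, 0, 4.7]},
    {"offset": [0.008, 0.335, -0.16], "dr": [0, 0, 4.7]},
    {"offset": [0.008, 0.37, -0.15], "dr": [0, 0, 4.7]},
    {"offset": [0.008, 0.405, -0.13], "dr": [0, 0, 4.7]},
    {"offset": [0.008, 0.435, -0.11], "dr": [0, 0, 4.7]},
    {"offset": [0.008, 0.4465, -0.09], "dr": [0, 0, 4.7]},
    {"offset": [0.008, 0.4465, -0.085], "dr": [0, 0, 4.7]},
  ],
)

```text
time_s: 15.88
position: [0.4805, 0.2333, 0.0905]
tcp_rot: [[-0.992, 0.123, -0.003], [0.123, 0.992, -0.001], [0.003, -0.001, -1.0]]
force: [-0.0, -0.5, -1.6]
opening: 0.316
grasp_force: 30.0
```

Call:
servo_tool(
  targets=[
    {"offset": [0, 0, 0], "dr": [0, 0, 0]},
    {"offset": [0, 0, 0], "dr": [0, 0, 0]},
    {"offset": [0, 0, 0], "dr": [0, 0, 0]},
  ],
)

```text
time_s: 16.13
position: [0.4834, 0.2302, 0.0941]
tcp_rot: [[-0.992, 0.128, 0.003], [0.128, 0.992, 0.0], [-0.003, 0.0, -1.0]]
force: [-0.9, -0.2, -0.9]
opening: 0.318
grasp_force: 30.0
```

```bash
python3 - <<'E'
from h import *
cap('wrist','w8'); goal([.481,.2305,.0265],-7.3)
E
```

```text
t 16.18 at [0.4837 0.2301 0.0943] F [-0.4 -0.1 -1.5] offset [ 0.0029 -0.      0.0678] dr [ 0.04  0.19 -0.06]
```

View pics/w8.png

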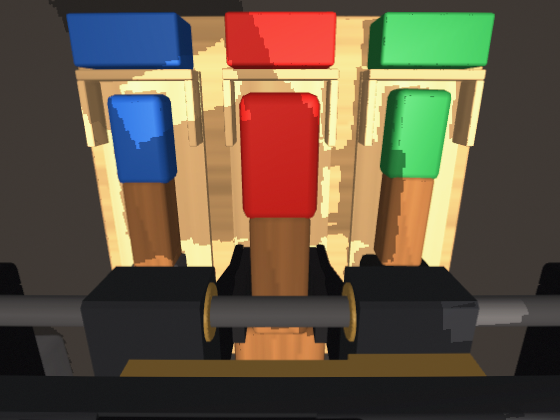

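The beater's grip end is at (280,94), and the red tray's end wall runs (223–338, 73), centred at 280.5. Checking the fit.

```bash
python3 - <<'E'
from h import *
d=load('w8'); A=pt(d,280,95,.11); B=pt(d,280.5,79,.038); u=np.array([np.cos(np.radians(-7)),np.sin(np.radians(-7)),0])
print((A-B)@u, 'lat',(A-B)@np.array([-u[1],u[0],0]))
E
```

```text
0.009342347364666824 lat -0.0005207346477025119
```

Call:
servo_tool(
  targets=[
    {"offset": [0.002, 0, 0.02], "dr": [0, 0, 0]},
    {"offset": [0.002, 0, 0.038], "dr": [0, 0, 0]},
    {"offset": [0.002, 0, 0.052], "dr": [0, 0, 0]},
    {"offset": [0.002, 0, 0.06], "dr": [0, 0, 0]},
    {"offset": [0.002, 0, 0.064], "dr": [0, 0, 0]},
    {"offset": [0.002, 0, 0.067], "dr": [0, 0, 0]},
    {"offset": [0.002, 0, 0.068], "dr": [0, 0, 0]},
    {"offset": [0.002, 0, 0.068], "dr": [0, 0, 0]},
    {"offset": [0.002, 0, 0.068], "dr": [0, 0, 0]},
  ],
)

```text
time_s: 16.93
position: [0.4818, 0.2311, 0.0264]
tcp_rot: [[-0.992, 0.127, 0.004], [0.127, 0.992, 0.0], [-0.004, 0.0, -1.0]]
force: [-0.5, -2.6, 3.3]
opening: 0.318
grasp_force: 30.0
```

Contact (the force sign has flipped). Nudging 0.5 mm lower, then releasing and rising.

Call:
servo_tool(
  targets=[
    {"offset": [0, 0, 0.0005], "dr": [0, 0, 0]},
    {"offset": [0, 0, 0.0005], "dr": [0, 0, 0]},
  ],
)

```text
time_s: 17.1
position: [0.4818, 0.2311, 0.0264]
tcp_rot: [[-0.992, 0.126, 0.004], [0.126, 0.992, -0.0], [-0.004, 0.0, -1.0]]
force: [-1.2, -3.4, 9.4]
opening: 0.32
grasp_force: 30.0
```

Call:
servo_tool(
  targets=[
    {"offset": [0, 0, 0], "dr": [0, 0, 0]},
    {"offset": [0, 0, 0], "dr": [0, 0, 0]},
    {"offset": [0, 0, 0], "dr": [0, 0, 0]},
    {"offset": [0, 0, 0], "dr": [0, 0, 0]},
    {"offset": [0, 0, 0], "dr": [0, 0, 0]},
    {"offset": [0, 0, 0], "dr": [0, 0, 0]},
    {"offset": [0, 0, -0.02], "dr": [0, 0, 0]},
    {"offset": [0, 0, -0.055], "dr": [0, 0, 0]},
    {"offset": [0, 0, -0.09], "dr": [0, 0, 0]},
    {"offset": [0, 0, -0.13], "dr": [0, 0, 0]},
    {"offset": [0, 0, -0.17], "dr": [0, 0, 0]},
    {"offset": [0, 0, -0.18], "dr": [0, 0, 0]},
    {"offset": [0, 0, -0.18], "dr": [0, 0, 0]},
    {"offset": [0, 0, -0.18], "dr": [0, 0, 0]},
  ],
  gripper=0.2,
)

```text
time_s: 18.27
position: [0.4804, 0.2313, 0.2046]
tcp_rot: [[-0.992, 0.127, 0.002], [0.127, 0.992, 0.0], [-0.002, 0.0, -1.0]]
force: [-0.9, -0.1, -1.4]
opening: 0.4
grasp_force: 0.0
```

```bash
python3 - <<'E'
from h import *
a=cap('wrist','w9')['color'][:300]; b=cap('scene','s9')['color'][120:420]
cv2.imwrite('pics/fin.png',cv2.resize(np.vstack([a,b])[:,:,::-1],None,fx=1,fy=1))
E
```

```text
(no output)
```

View pics/fin.png

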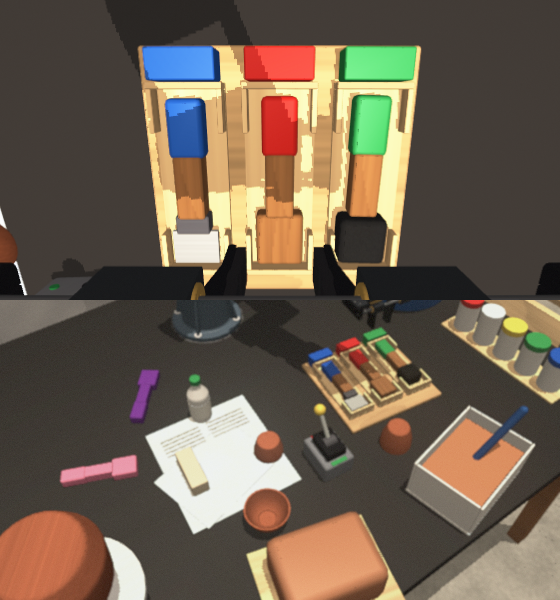

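Both tools lie flat in their trays, with the beater at (280,180) in red and the scraper at (190,180) in blue. The lever is still off and the other things haven't moved.

```bash
python3 -c "
from rig import ticket
print(ticket.hand_in())"
```

```text
the job is handed in; nothing more can be done
None
```

The job is handed in (no verdict came back): the lever was pushed to its off stop first, then the blue scraper was laid flat in the blue tray and the red beater in the red tray, with nothing else seen to move in the final pictures.

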